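# Slide a failed cell pack off the test stand into the reject tray

### The job

The pack of three cells on the test stand has failed. Without lifting it, drag the red reject tray (say, with the fingertips behind its far rim) squarely up against the foot of the stand, under the jutting edge of the deck; then slide the pack, not lifting it, along its lane and off that edge so that it drops into the tray. Leave the circuit board on the stand and the things lying round about where they are.

Things in the scene. Friction and masses are not known exactly. Their poses are not given: they have to be found in the camera images.
- stand: Grey test stand, fixed on the work board (a wooden riser) whose top is 120 mm above the desk. Origin on that top under the deck's centre, z up, +x to the open edge that faces the tray. Aluminium deck 110 (x) by 190 mm (y), x -55 to +55, top at z 80, underside at z 72. Its foot spans x -50 to +30, y -90 to +90, so the deck juts 25 mm beyond it on the +x side.
- stand_edge (a point): Middle of the stand's open +x edge, at deck top (axes as the stand's). Two lanes run along x to this edge, centred at y -45 and +45 mm, each about 87 mm wide, parted and flanked by black rails 7 mm high; both ends are open. One lane holds the cell pack, the other the circuit board; which varies.
- tray: Loose red open tray on the work board, about 0.35 kg, 130 (x) by 220 mm (y) over its rim, 50 mm high; origin at the centre of its underside, z up. Inside 114 by 204 mm, floor 4 mm thick. It starts 7 to 11 cm from its place, its -x side roughly facing the stand's +x side. Up against the foot and square, its origin is at x = 95 mm in the stand's frame.
- tray_rim (a point): Middle of the top of the tray's far (+x) rim, 65 mm from its origin, 50 mm above the work board. Walls 4 mm thick; the rim stands out 4 mm over the top 8 mm. A tall fixed microscope stands to the right of the work board, near world x 0.62, y -0.34: come to the tray from high above or from the robot side.
- cell_pack: Loose pack of three cells side by side (two green, one pink), 0.14 kg, 55 mm (x) by 65 mm (y) by 18 mm high; origin at the centre of its underside. It lies on the deck in one of the lanes, its x nearly along the stand's x.
- board: Loose blue circuit board, 45 mm (x) by 70 mm (y), 10 mm high with its components, light; origin at the centre of its underside. It lies on the deck in the other lane and must stay there.
- pliers: Bystander: black-handled pliers 112 mm long, 12 mm high, lying on the desk; origin at the centre of the underside.
- driver: Bystander: blue screwdriver 170 mm long, 17 mm high, lying on the desk; origin at the centre of the underside.
- tape: Bystander: roll of masking tape, 109 mm across, 24 mm high, lying on the desk; origin at the centre of the underside.
- spool: Bystander: solder spool with dark flanges, 52 mm across, 35 mm high, standing on the work board; origin at the centre of the underside.

How it is judged:
By the outcome, as a careful person would: the job done as asked, in the order asked, and still so for the second after the job is handed in, with the robot touching nothing.
It also fails if it takes over 48 s, if anything falls off the work surface, if the arm or the gripper's body presses on something with over 40 N, if the wrist force passes 120 N, or if a joint passes its speed limit or range.

### The arm

A 7-joint arm with a two-finger parallel gripper is mounted at the origin on a cart in front of the work surface, level with it; the furniture and walls round the work are solid. World frame = base frame: x ahead of the robot, y to its left, z up, the work surface at z = 0. Lengths are in m, angles in rad, forces in N, time in s.
With the tool pointing down it reaches from about 0.4 to 0.9 m from the base axis. Payload 5.5 kg.
Tool frame: the origin (TCP) lies at the centre of the arm's flange, where the gripper is bolted on; the fingertips stand finger_overhang ahead of it and the grasp point (between the pads) lies 155 mm ahead of it (finger_overhang is the distance from the TCP to the fingertips, in m); z points along the fingers, y is the direction in which the jaws open and shut (so a half turn about z gives the same grasp; the last joint's range is limited). The gripper opens to 85 mm and grips with 20 to 120 N. Pads are 22 mm wide; open, the fingers measure 114 mm over their backs; the gripper's body (76 mm by 85 mm) begins 54 mm behind the grasp point. The pads swing forward as they close: fully open they stand 13 mm farther back than shut.
Start: joints at [-0.922, 0.501, -0.427, 1.55, 0.221, 1.138, -0.21], TCP at [0.245, 0.602, 0.405] pointing down, gripper open.
Joint ranges: [-2.88, 2.88], [-0.31, 2.03], [-1.54, 1.56], [0.2, 2.42], [-1.41, 4.55], [0.19, 2.02], [-2.57, 2.57]. Speed limits (rad/s): [2.57, 2.57, 3.14, 3.14, 3.14, 3.14, 3.14].

### API

Orientations are given as a unit quaternion [w, x, y, z].
In Python, from rig import * gives the robot as it stands.
- The arm moves only by the tool apply_moves, never from a script. Its arguments are lists of equal length, an entry for each row: "delta_pos": the shift along the tool's x, y, z in units of 30 mm (1.0 is 30 mm), a list of three; "rot": the turn, a rotation vector about the tool's x, y, z in units of 6 degrees (1.0 is 6 degrees), a list of three; "grip": the closure, from 0 (fully open) to 1 (shut). In form: {"delta_pos": [[dx, dy, dz], ...], "rot": [[wx, wy, wz], ...], "grip": [grip, ...]}. A call has 1 to 10 rows; each row shifts and turns the commanded pose from where the row before left it, along the tool's axes as they then stand; what a row does not reach is not made up. A row lasts 1/10 s, in which the tool goes at most 50 mm and 8.59 degrees, less where a joint would pass 70% of its speed; a pose out of reach is approached as far as the arm can. A call is refused whole if a number of a shift passes 1 or a number of a turn 1, either way. A call with a gripper value outside its range is refused whole. The fingers move at their own pace and stop on an object; the grip force is fixed at half the most. Time passes only in rows, so rows that do not move let the fingers close. It gives the time, the measured TCP pose, the force and the opening at its end, in the units of the state.
- get_state(): the state, without advancing time (a new reading comes with each control period).
- camera(name): name is "side" or "top" or "wrist"; returns a dict with "image" (480x640x3 uint8, blue, green, red), "depth" (480x640 float32, m along the optical axis (not along the pixel's ray), 0 where there is no reading), "mtx" (3x3 intrinsics, pixels), "R" (3x3) and "t" (3): a world point X has camera coordinates R X + t. Camera axes: x right, y down, z forward; pixel columns grow to the right and rows downward; lengths in m; the calibration is good to about 2 mm. A picture is of the moment at which its call begins.
- job_done(): hands the job in, once; it reports no verdict.
The state is a dict: "clock": time; "q": joint angles; "qvel": joint speeds; "joint_torque": joint torques, N m; "tcp_pos": TCP position; "tcp_rot": TCP orientation; "contact_force": force on the tool from outside, world axes, zero at the start; "moment": the same for the moment, N m; "gripper_width": opening from 0.0 (shut) to 1.0 (fully open).
Only numpy, scipy, OpenCV 4.12 (cv2) and the standard library are available. Lean on these libraries where they do the work, as an engineer would, in place of code of your own. Each camera call takes 0.05 s, during which the arm holds its last target.

## Working session

There is one attempt and no reset: what is moved stays moved. The work goes in short steps, Python scripts to look and compute and a tool call to move; the robot and the scene stay as the last step left them, time stands still between calls to the robot, and variables do not carry over. Pictures are saved under pics/ and viewed, and the job is handed in when it is done.

Besides the shell and the picture viewer there is one more tool, called after "Emit:" as a command line: name --argument value ..., lists and objects as JSON in quotes. apply_moves: Moves the arm, as the interface text tells. Its arguments: {"type":"object","properties":{"delta_pos":{"type":"array","items":{"type":"array","items":{"type":"number"}}},"rot":{"type":"array","items":{"type":"array","items":{"type":"number"}}},"grip":{"type":"array","items":{"type":"number"}}},"required":["delta_pos","rot","grip"]}

```bash
ls; mkdir -p pics; python3 - <<'E'
from rig import *
import cv2
s=get_state(); print(s)
try: print(finger_overhang)
except Exception as e: print(e)
for n in ("side","top","wrist"):
    c=camera(n); cv2.imwrite(f"pics/{n}0.png",c["image"]); print(n,c["mtx"].round(1).tolist(),c["R"].round(3).tolist(),c["t"].round(3).tolist())
E
```

```text
pics
{'clock': 0.0, 'q': array([-0.92180854,  0.50182289, -0.42678278,  1.55146815,  0.22080463,
        1.13829339, -0.21036454]), 'qvel': array([ 0.00013594,  0.00032399, -0.00044252, -0.00139531, -0.00079769,
        0.0005845 , -0.00108188]), 'joint_torque': array([ 8.81756241e-04, -5.69512439e+01, -5.81612527e+00, -2.80944264e+01,
        1.03883108e-02,  1.17749115e-02,  1.94396222e-05]), 'tcp_pos': array([0.2445066 , 0.60186733, 0.40366638]), 'tcp_rot': array([-2.10353137e-04,  1.91705485e-01,  9.81452022e-01, -9.44411444e-04]), 'contact_force': array([-0.28130324, -0.88154886, -0.42594155]), 'moment': array([-0.03360086, -0.0081236 ,  0.00793305]), 'gripper_width': 0.9973279252934416}
0.1734
side [[472.9, 0.0, 316.3], [0.0, 472.9, 238.6], [0.0, 0.0, 1.0]] [[-0.935, -0.354, -0.003], [-0.147, 0.395, -0.907], [0.322, -0.847, -0.422]] [0.465, 0.196, 1.18]
top [[534.4, 0.0, 315.5], [0.0, 534.4, 241.4], [0.0, 0.0, 1.0]] [[0.024, -1.0, 0.001], [-0.985, -0.024, -0.17], [0.17, 0.003, -0.985]] [-0.054, 0.557, 1.41]
wrist [[429.5, 0.0, 320.4], [0.0, 429.5, 234.3], [0.0, 0.0, 1.0]] [[0.376, 0.926, -0.002], [0.888, -0.36, 0.287], [0.265, -0.11, -0.958]] [-0.65, -0.038, 0.379]
```

View pics/top0.png

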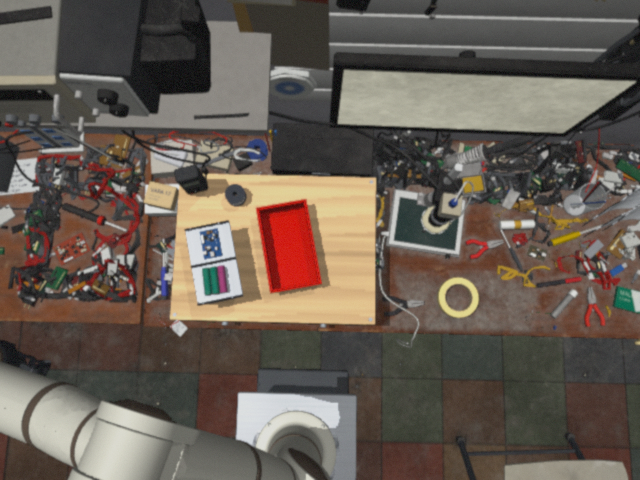

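View pics/side0.png

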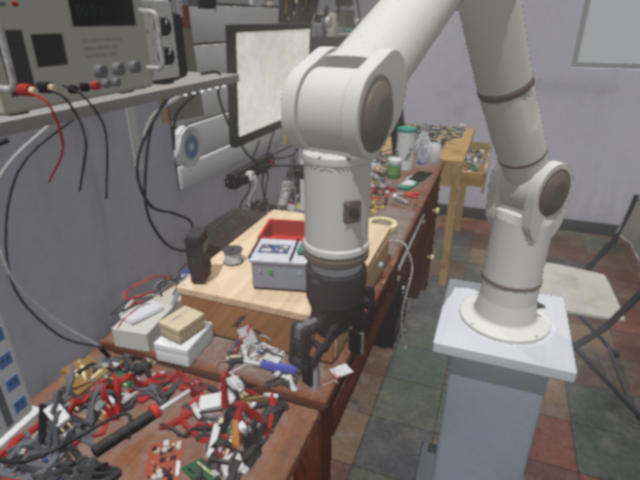

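View pics/wrist0.png

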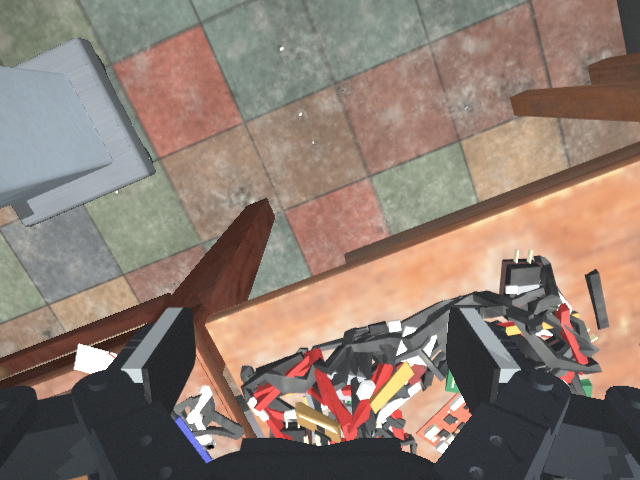

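The top view shows the stand at about px (212,262), with the pack in its near lane at (212,280) and the board at (210,243). The red tray is at (290,246). The spool is at (235,195). Next I measure these.

```bash
cat > h.py <<'E'
import numpy as np, cv2
def cloud(c):
    d=c["depth"];v,u=np.mgrid[:480,:640]
    K=c["mtx"];p=np.stack([(u-K[0,2])/K[0,0]*d,(v-K[1,2])/K[1,1]*d,d],-1)
    return (p-c["t"])@c["R"]
def ray(c,u,v,z):
    K=c["mtx"];d=c["R"].T@np.array([(u-K[0,2])/K[0,0],(v-K[1,2])/K[1,1],1]);o=-c["R"].T@c["t"]
    return o+d*(z-o[2])/d[2]
def rect(P):
    r=cv2.minAreaRect((P[:,:2]*1000).astype(np.float32)); return r, (cv2.boxPoints(r)/1000).round(4).tolist()
E
python3 - <<'E'
from rig import *; from h import *
c=camera("top");im=c["image"];P=cloud(c)
crop=cv2.resize(im[170:330,160:390],None,fx=3.4,fy=3.4,interpolation=cv2.INTER_CUBIC);cv2.imwrite("pics/crop.png",crop)
hsv=cv2.cvtColor(im,cv2.COLOR_BGR2HSV);h,s,v=[hsv[...,i].astype(int) for i in range(3)]
roi=np.zeros((480,640),bool);roi[170:330,160:385]=1
red=roi&((h<6)|(h>174))&(s>180)&(v>70)
def big(m):
    n,l,st,ce=cv2.connectedComponentsWithStats(m.astype(np.uint8));i=1+np.argmax(st[1:,4]);return l==i
red=big(red)
cnt=max(cv2.findContours(red.astype(np.uint8),0,2)[0],key=cv2.contourArea)
rt=np.array([ray(c,a[0][0],a[0][1],.17) for a in cnt]);print("tray rim plane",rect(rt))
Z=P[...,2]
print("tray z pct",np.percentile(Z[red],[1,5,50,95,99]).round(4))
m=roi&(Z>.192)&(Z<.212);m=big(m)
cnt=max(cv2.findContours(m.astype(np.uint8),0,2)[0],key=cv2.contourArea)
print("stand(depth)",rect(P[m]), np.percentile(Z[m],[5,50,95]).round(4))
g=m|(roi&(Z>.212)&(Z<.23))
for nm,mm in (("green",roi&(h>60)&(h<90)&(s>60)),("pink",roi&(h>140)&(h<172)&(s>60)),("blue",roi&(h>98)&(h<125)&(s>110)),):
    b=big(mm); q=P[b]; print(nm,b.sum(),q.mean(0).round(4),rect(q))
mm=roi&(((h>60)&(h<90))|((h>140)&(h<172)))&(s>60)
mm=big(cv2.morphologyEx(mm.astype(np.uint8),3,np.ones((3,3)))>0);print("pack",rect(P[mm&(Z>.209)]),np.percentile(Z[mm],[5,50,95]).round(4))
for z in(.2,):
  print('wood',np.median(Z[roi]).round(4))
E
```

```text
tray rim plane (((525.973876953125, 26.728790283203125), (217.46034240722656, 127.62730407714844), 11.682646751403809), [[0.4065999984741211, 0.06719999760389328], [0.4323999881744385, -0.05779999867081642], [0.6453999876976013, -0.013700000010430813], [0.6194999814033508, 0.1111999973654747]])
tray z pct [0.1168 0.1188 0.1242 0.1705 0.1736]
stand(depth) (((475.30621337890625, 205.94589233398438), (191.40887451171875, 110.82716369628906), 13.235114097595215), [[0.3695000112056732, 0.23800000548362732], [0.39480000734329224, 0.13009999692440033], [0.5812000036239624, 0.17389999330043793], [0.5558000206947327, 0.2818000018596649]]) [0.1951 0.2001 0.208 ]
green 370 [0.4285 0.2052 0.2216] (((363.9267272949219, 101.8470458984375), (305.5950012207031, 64.37091064453125), 58.01213836669922), [[0.2556999921798706, -0.010700000450015068], [0.31029999256134033, -0.04479999840259552], [0.4722000062465668, 0.21439999341964722], [0.41760000586509705, 0.2485000044107437]])
pink 193 [0.4338 0.18   0.215 ] (((433.7626647949219, 181.460205078125), (63.65656661987305, 19.37479591369629), 9.728720664978027), [[0.4007999897003174, 0.18559999763965607], [0.40400001406669617, 0.1665000021457672], [0.4668000042438507, 0.17730000615119934], [0.4634999930858612, 0.1964000016450882]])
blue 145 [0.5117 0.2038 0.2185] (((428.3097839355469, 85.54961395263672), (349.394775390625, 40.112213134765625), 54.38921356201172), [[0.31029999256134033, -0.04479999840259552], [0.34290000796318054, -0.0681999996304512], [0.5462999939918518, 0.2159000039100647], [0.513700008392334, 0.23929999768733978]])
pack (((393.9788818359375, 86.45809936523438), (301.934814453125, 75.96217346191406), 71.59800720214844), [[0.31029999256134033, -0.04479999840259552], [0.3824000060558319, -0.06880000233650208], [0.47769999504089355, 0.21770000457763672], [0.40560001134872437, 0.24169999361038208]]) [0.2085 0.215  0.2201]
wood 0.1195
```

View pics/crop.png

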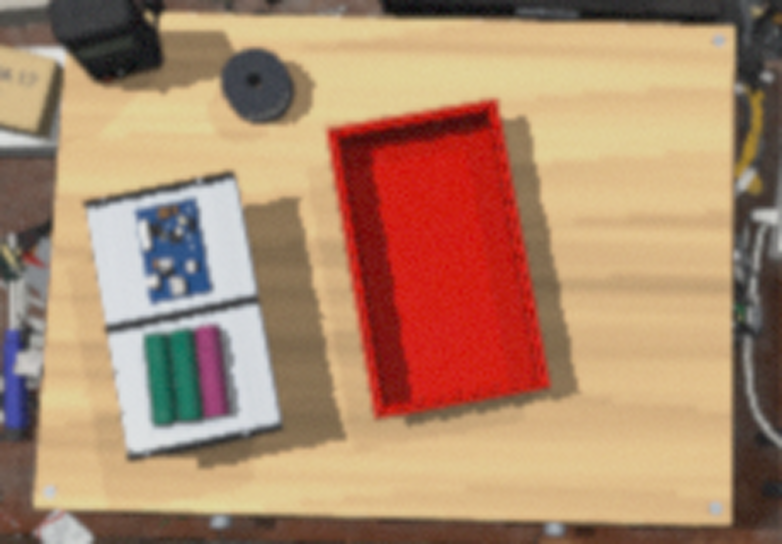

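```bash
python3 - <<'E'
from rig import *; from h import *
c=camera("top");im=c["image"]
f=lambda u,v,z: ray(c,160+(u+.5)/3.4-.5,170+(v+.5)/3.4-.5,z)
def rep(n,pts,z):
    Q=np.array([f(u,v,z) for u,v in pts]);print(n,Q[:,:2].round(4).tolist(),"mid",Q.mean(0).round(4))
    for i in range(len(Q)):
        e=Q[(i+1)%len(Q)]-Q[i];print("   len %.4f ang %.2f"%(np.linalg.norm(e),np.degrees(np.arctan2(e[1],e[0]))))
rep("deck",[(86,203),(233,173),(282,430),(128,458)],.203)
rep("tray",[(329,130),(497,100),(549,387),(376,418)],.17)
rep("pack",[(146,335),(219,325),(230,414),(154,425)],.212)
rep("spool",[(257,84),(293,84)],.155)
# mask-based
hsv=cv2.cvtColor(im,cv2.COLOR_BGR2HSV);h,s,v=[hsv[...,i].astype(int) for i in range(3)]
roi=np.zeros((480,640),bool);roi[255:305,195:240]=1
for n,m in(("green",roi&(h>65)&(h<95)&(s>100)),("pink",roi&(h>140)&(h<175)&(s>90))):
    m=cv2.morphologyEx(m.astype(np.uint8),2,np.ones((2,2)))
    cn=max(cv2.findContours(m,0,2)[0],key=cv2.contourArea)
    Q=np.array([ray(c,a[0][0],a[0][1],.213) for a in cn]);print(n,rect(Q))
E
```

```text
deck [[0.5537, 0.2783], [0.5783, 0.1739], [0.3947, 0.13], [0.3725, 0.237]] mid [0.4748 0.2048 0.203 ]
   len 0.1072 ang -76.78
   len 0.1888 ang -166.54
   len 0.1093 ang 101.68
   len 0.1859 ang 12.85
tray [[0.6194, 0.1101], [0.6453, -0.0139], [0.4325, -0.0573], [0.4071, 0.0671]] mid [0.5261 0.0265 0.17  ]
   len 0.1267 ang -78.21
   len 0.2173 ang -168.48
   len 0.1270 ang 101.53
   len 0.2167 ang 11.45
pack [[0.4584, 0.2276], [0.4668, 0.1766], [0.4043, 0.1656], [0.3954, 0.2183]] mid [0.4312 0.197  0.212 ]
   len 0.0517 ang -80.74
   len 0.0634 ang -170.01
   len 0.0534 ang 99.62
   len 0.0637 ang 8.44
spool [[0.6572, 0.1676], [0.6579, 0.1405]] mid [0.6575 0.154  0.155 ]
   len 0.0271 ang -88.62
   len 0.0271 ang 91.38
green (((427.0388488769531, 204.3209991455078), (59.70525360107422, 31.99974822998047), 9.584802627563477), [[0.39489999413490295, 0.2151000052690506], [0.400299996137619, 0.18359999358654022], [0.45910000801086426, 0.19349999725818634], [0.4537999927997589, 0.22509999573230743]])
pink (((432.1224670410156, 178.15419006347656), (61.1334342956543, 15.87210464477539), 10.069093704223633), [[0.40059998631477356, 0.18060000240802765], [0.4034000039100647, 0.16500000655651093], [0.4636000096797943, 0.17569999396800995], [0.4607999920845032, 0.19130000472068787]])
```

Emit:
apply_moves --delta_pos '[[0, 0, -0.2], [0, 0, -0.2], [0, 0, -0.2], [0, 0, -0.2], [0, 0, -0.2], [0, 0, -0.2], [0, 0, -0.2], [0, 0, -0.2], [0, 0, -0.2], [0, 0, 0]]' --rot '[[0, 0, 0.9], [0, 0, 0.9], [0, 0, 0.9], [0, 0, 0.9], [0, 0, 0.9], [0, 0, 0.9], [0, 0, 0.9], [0, 0, 0.9], [0, 0, 0.9], [0, 0, 0.9]]' --grip '[0, 0, 0, 0, 0, 0, 0, 0, 0, 0]'

```text
clock: 1.25
tcp_pos: [0.2446, 0.6024, 0.4596]
tcp_rot: [-0.0, 0.618, 0.786, 0.001]
contact_force: [-1.2, -0.5, 0.2]
gripper_width: 1.003
```

```bash
cat > g.py <<'E'
from rig import *; from h import *
from scipy.spatial.transform import Rotation as Ro
def to(target,yangle):
    s=get_state();w=s["tcp_rot"];R=Ro.from_quat([w[1],w[2],w[3],w[0]])
    d=R.inv().apply(np.array(target)-s["tcp_pos"])/.03
    y=np.radians(yangle);T=Ro.from_matrix(np.array([[-np.sin(y),np.cos(y),0],[np.cos(y),np.sin(y),0],[0,0,-1.]]).T)
    # columns x,y,z
    T=Ro.from_matrix(np.column_stack([[-np.sin(y),np.cos(y),0],[np.cos(y),np.sin(y),0],[0,0,-1.]]))
    r=(R.inv()*T).as_rotvec()/np.radians(6)
    print("clock",round(s["clock"],2),"pos",s["tcp_pos"].round(4),"dtool",d.round(3),"rot",r.round(3),"F",s["contact_force"].round(1),"w",round(s["gripper_width"],2))
E
python3 -c "
from g import *
to((.546,-.065,.46),11.7)"
```

```text
clock 1.25 pos [0.2446 0.6024 0.4596] dtool [-23.993   4.502  -0.039] rot [ 0.007 -0.012  0.33 ] F [-1.2 -0.5  0.2] w 1.0
```

Emit:
apply_moves --delta_pos '[[-0.8, 0.4, 0], [-0.8, 0.4, 0], [-0.8, 0.4, 0], [-0.8, 0.4, 0], [-0.8, 0.4, 0], [-0.8, 0.4, 0], [-0.8, 0.4, 0], [-0.8, 0.3, 0], [-0.8, 0.3, 0], [-0.8, 0.3, 0]]' --rot '[[0, 0, 0.33], [0, 0, 0], [0, 0, 0], [0, 0, 0], [0, 0, 0], [0, 0, 0], [0, 0, 0], [0, 0, 0], [0, 0, 0], [0, 0, 0]]' --grip '[0, 0, 0, 0, 0, 0, 0, 0, 0, 0]'

```text
clock: 2.25
tcp_pos: [0.4039, 0.3899, 0.4587]
tcp_rot: [-0.0, 0.63, 0.777, -0.0]
contact_force: [-1.2, -0.4, 0.0]
gripper_width: 1.001
```

Emit:
apply_moves --delta_pos '[[-0.8, 0, 0], [-0.8, 0, 0], [-0.8, 0, 0], [-0.8, 0, 0], [-0.8, 0, 0], [-0.8, 0, 0], [-0.8, 0, 0], [-0.8, 0, 0], [-0.8, 0, 0], [-0.8, 0, 0]]' --rot '[[0, 0, 0], [0, 0, 0], [0, 0, 0], [0, 0, 0], [0, 0, 0], [0, 0, 0], [0, 0, 0], [0, 0, 0], [0, 0, 0], [0, 0, 0]]' --grip '[0, 0, 0, 0, 0, 0, 0, 0, 0, 0]'

```text
clock: 3.25
tcp_pos: [0.453, 0.1551, 0.4588]
tcp_rot: [0.0, 0.63, 0.777, 0.0]
contact_force: [-0.3, 0.5, 0.6]
gripper_width: 0.999
```

```bash
python3 -c "
from g import *
to((.546,-.065,.46),11.7)
for n in('side','wrist'): cv2.imwrite('pics/%s1.png'%n,camera(n)['image'])"
```

```text
clock 3.25 pos [0.453  0.1551 0.4588] dtool [-7.82   1.517 -0.042] rot [ 0.001 -0.001  0.038] F [-0.3  0.5  0.6] w 1.0
```

View pics/side1.png

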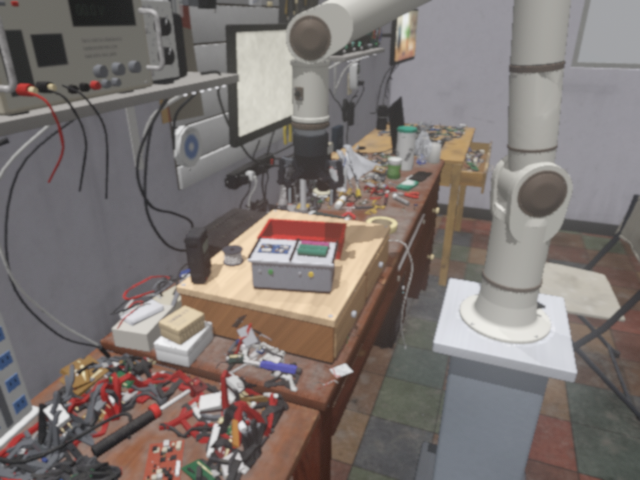

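View pics/wrist1.png

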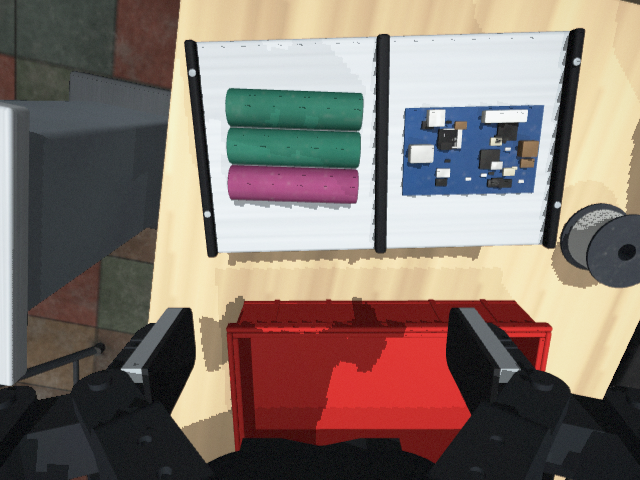

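The wrist view shows the deck with rail ends at (190,42), (578,30), (212,255) and (550,247). The tray's near rim runs (230,327)–(550,325). I'll cross-check the poses from these.

```bash
python3 - <<'E'
from g import *
c=camera("wrist")
a=lambda e:np.degrees(np.arctan2(e[1],e[0])).round(2)
Q=[ray(c,u,v,.207) for u,v in((190,42),(578,30),(550,247),(212,255))]
for i in range(4):
    e=Q[(i+1)%4]-Q[i];print("deck",Q[i].round(4),np.linalg.norm(e).round(4),a(e))
print(np.mean(Q,0).round(4))
t=[ray(c,u,v,.17) for u,v in((230,327),(550,325))];print("tray near rim",np.round(t,4),np.mean(t,0).round(4),np.linalg.norm(t[1]-t[0]),a(t[1]-t[0]))
p=[ray(c,u,v,.21) for u,v in((227,108),(363,110),(358,185),(228,183))];print("pack",np.mean(p,0).round(4),a(p[1]-p[0]),a(p[2]-p[3]))
E
```

```text
deck [0.3736 0.2402 0.207 ] 0.1826 13.23
deck [0.5513 0.2819 0.207 ] 0.1074 -76.58
deck [0.5763 0.1775 0.207 ] 0.1834 -166.97
deck [0.3976 0.1362 0.207 ] 0.1067 103.01
[0.4747 0.2089 0.207 ]
tray near rim [[0.409  0.0729 0.17  ]
 [0.6186 0.1174 0.17  ]] [0.5138 0.0952 0.17  ] 0.21419150200440473 12.0
pack [0.4309 0.2021 0.21  ] 10.8 10.71
```

Emit:
apply_moves --delta_pos '[[-0.8, 0.2, 0], [-0.8, 0.2, 0], [-0.8, 0.2, 0], [-0.8, 0.2, 0], [-0.8, 0.2, 0], [-0.8, 0.2, 0], [-0.8, 0.1, 0], [-0.8, 0.1, 0], [-0.8, 0.1, 0], [-0.6, 0, 0]]' --rot '[[0, 0, 0], [0, 0, 0], [0, 0, 0], [0, 0, 0], [0, 0, 0], [0, 0, 0], [0, 0, 0], [0, 0, 0], [0, 0, 0], [0, 0, 0]]' --grip '[0, 0, 0, 0, 0, 0, 0, 0, 0, 0]'

```text
clock: 4.4
tcp_pos: [0.5461, -0.0636, 0.4585]
tcp_rot: [-0.0, 0.63, 0.777, 0.0]
contact_force: [-0.0, -0.3, -0.3]
gripper_width: 0.994
```

```bash
python3 -c "
from g import *
to((.546,-.065,.31),11.7)
for n in('top','wrist','side'): cv2.imwrite('pics/%s2.png'%n,camera(n)['image'])"
```

```text
clock 4.4 pos [ 0.5461 -0.0636  0.4585] dtool [-0.047 -0.014  4.95 ] rot [ 0.002 -0.002  0.045] F [-0.  -0.3 -0.3] w 0.99
```

View pics/wrist2.png

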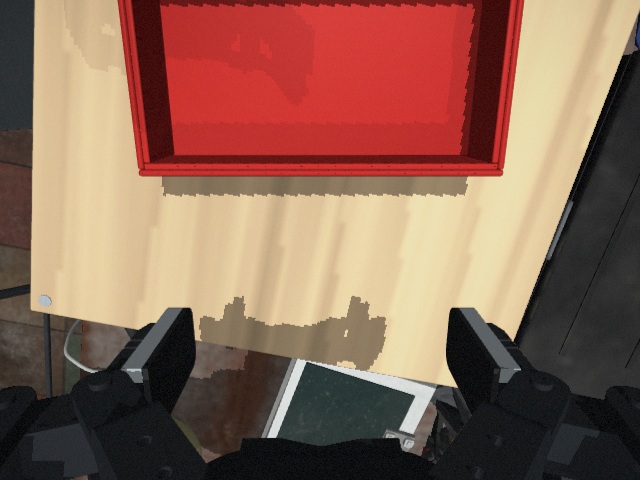

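View pics/side2.png

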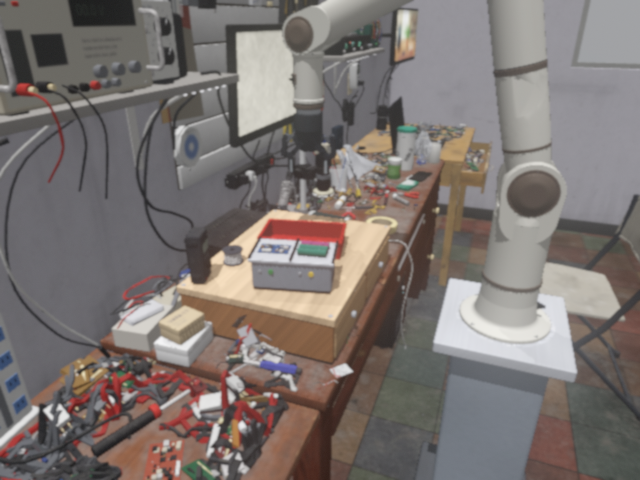

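Emit:
apply_moves --delta_pos '[[-0.2, 0, 0.5], [0, 0, 0.7], [0, 0, 0.8], [0, 0, 0.8], [0, 0, 0.8], [0, 0, 0.7], [0, 0, 0.4], [0, 0, 0.25], [0, 0, 0]]' --rot '[[0, 0, 0], [0, 0, 0], [0, 0, 0], [0, 0, 0], [0, 0, 0], [0, 0, 0], [0, 0, 0], [0, 0, 0], [0, 0, 0]]' --grip '[0, 0, 0, 0, 0, 0, 0, 0, 0]'

```text
clock: 5.45
tcp_pos: [0.5465, -0.0685, 0.3096]
tcp_rot: [-0.001, 0.629, 0.777, -0.0]
contact_force: [-0.5, 0.7, 0.1]
gripper_width: 1.001
```

```bash
python3 -c "
from g import *
to((.546,-.065,.31),11.7)
for n in('top','wrist','side'): cv2.imwrite('pics/%s3.png'%n,camera(n)['image'])
i=cv2.imread('pics/top3.png');cv2.imwrite('pics/top3c.png',cv2.resize(i[150:330,180:400],None,fx=3,fy=3))"
```

```text
clock 5.45 pos [ 0.5465 -0.0685  0.3096] dtool [ 0.117  0.009 -0.014] rot [-0.011 -0.008  0.047] F [-0.5  0.7  0.1] w 1.0
```

View pics/wrist3.png

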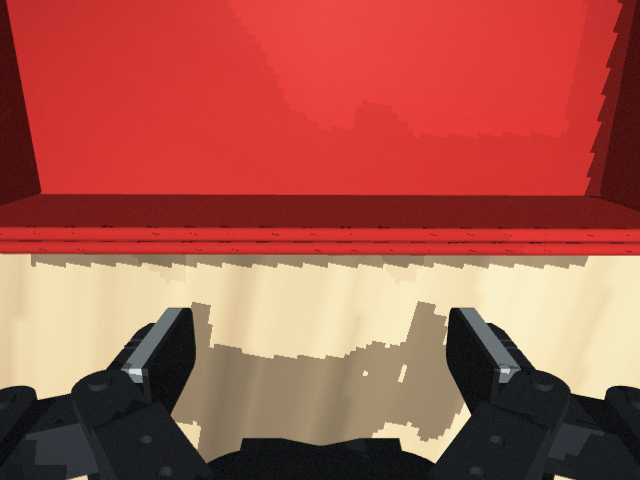

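View pics/top3c.png

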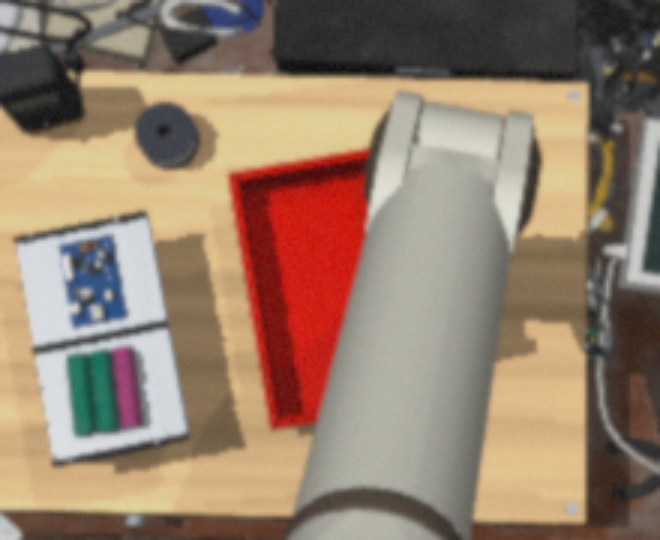

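Emit:
apply_moves --delta_pos '[[0.3, 0, 0], [0.4, 0, 0], [0.4, 0, 0], [0.4, -0.05, 0], [0.4, -0.05, 0], [0.4, -0.05, 0], [0.3, -0.04, 0], [0, 0, 0]]' --rot '[[0, 0, 0], [0, 0, 0], [0, 0, -0.05], [0, 0, -0.05], [0, 0, -0.05], [0, 0, -0.05], [0, 0, 0], [0, 0, 0]]' --grip '[0, 0, 0, 0, 0, 0, 0, 0]'

```text
clock: 6.4
tcp_pos: [0.5236, 0.0076, 0.31]
tcp_rot: [-0.001, 0.621, 0.784, 0.0]
contact_force: [0.3, 0.2, -0.3]
gripper_width: 0.999
```

```bash
python3 -c "
from g import *
to((.546,-.065,.31),13.2)
for n in('top','wrist','side'): cv2.imwrite('pics/%s4.png'%n,camera(n)['image'])
i=cv2.imread('pics/top4.png');cv2.imwrite('pics/top4c.png',cv2.resize(i[150:330,180:400],None,fx=3,fy=3))"
```

```text
clock 6.4 pos [0.5236 0.0076 0.31  ] dtool [-2.526  0.17  -0.003] rot [-0.008 -0.014  0.01 ] F [ 0.3  0.2 -0.3] w 1.0
```

View pics/wrist4.png

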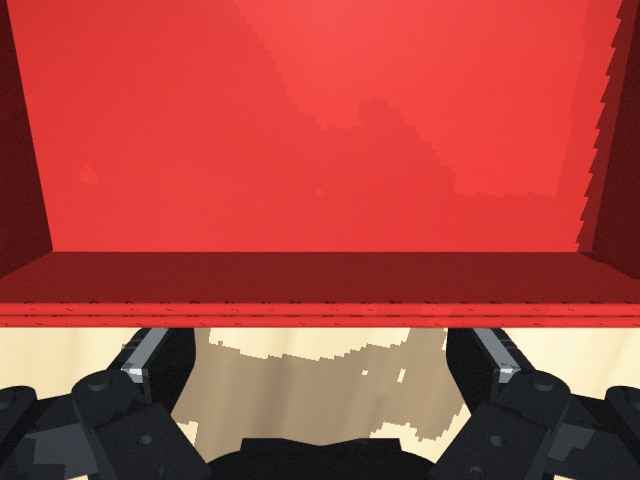

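View pics/top4c.png

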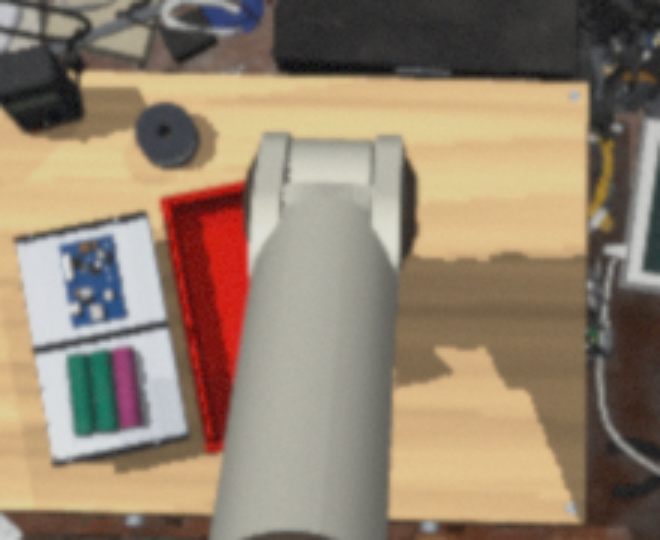

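```bash
python3 - <<'E'
from g import *
c=camera("top")
t=[ray(c,180+(u+.5)/3-.5,150+(v+.5)/3-.5,.17) for u,v in((163,200),(208,451))]
yd=np.radians(13.2);X=np.array([np.sin(yd),-np.cos(yd)]);Y=np.array([np.cos(yd),np.sin(yd)])
for p in t: 
    d=p[:2]-[.4752,.2055];print((d@X).round(4),(d@Y).round(4))
w=camera("wrist")
for uv in((20,327),(320,327),(600,327)):
    d=ray(w,*uv,.162)[:2]-[.4747,.2089];print("far",(d@X).round(4),(d@Y).round(4))
to((.5,.1,.31),13.2)
E
```

```text
0.0666 0.1088
0.0649 -0.1051
far 0.1999 -0.089
far 0.1999 0.0021
far 0.2 0.0869
clock 6.65 pos [0.5241 0.0055 0.3098] dtool [ 3.252 -0.068 -0.006] rot [-0.011 -0.004 -0.016] F [ 0.2 -0.4 -0.1] w 1.0
```

Emit:
apply_moves --delta_pos '[[0.4, -0.03, 0], [0.4, -0.03, 0], [0.2, 0, 0], [0.1, 0, 0], [0, 0, 0]]' --rot '[[0, 0, 0], [0, 0, 0], [0, 0, 0], [0, 0, 0], [0, 0, 0]]' --grip '[0, 0, 0, 0, 0]'

```text
clock: 7.15
tcp_pos: [0.5149, 0.0383, 0.3101]
tcp_rot: [-0.0, 0.621, 0.784, 0.0]
contact_force: [-0.2, -0.5, 1.1]
gripper_width: 1.002
```

Emit:
apply_moves --delta_pos '[[0.07, 0, 0], [0, 0, 0]]' --rot '[[0, 0, 0], [0, 0, 0]]' --grip '[0, 0]'

```text
clock: 7.35
tcp_pos: [0.5147, 0.0394, 0.3103]
tcp_rot: [0.0, 0.622, 0.783, 0.0]
contact_force: [-0.7, 0.4, 0.4]
gripper_width: 1.001
```

Emit:
apply_moves --delta_pos '[[0.07, 0, 0], [0, 0, 0]]' --rot '[[0, 0, 0], [0, 0, 0]]' --grip '[0, 0]'

```text
clock: 7.55
tcp_pos: [0.5146, 0.0403, 0.3103]
tcp_rot: [0.001, 0.622, 0.783, -0.0]
contact_force: [2.1, -4.1, -0.8]
gripper_width: 0.994
```

Emit:
apply_moves --delta_pos '[[0.06, 0, 0], [0, 0, 0]]' --rot '[[0, 0, 0], [0, 0, 0]]' --grip '[0, 0]'

```text
clock: 7.75
tcp_pos: [0.5145, 0.0406, 0.3104]
tcp_rot: [0.002, 0.622, 0.783, -0.001]
contact_force: [1.9, -8.5, -1.0]
gripper_width: 1.003
```

Emit:
apply_moves --delta_pos '[[0.06, 0, 0], [0, 0, 0]]' --rot '[[0, 0, 0], [0, 0, 0]]' --grip '[0, 0]'

```text
clock: 7.95
tcp_pos: [0.5143, 0.0409, 0.3104]
tcp_rot: [0.002, 0.623, 0.783, -0.001]
contact_force: [4.0, -12.7, -3.1]
gripper_width: 1.001
```

```bash
python3 - <<'E'
from g import *
yd=np.radians(13.2);X=np.array([np.sin(yd),-np.cos(yd)]);Y=np.array([np.cos(yd),np.sin(yd)])
w=camera("wrist")
for uv in((20,327),(320,327),(600,327)):
    d=ray(w,*uv,.162)[:2]-[.4747,.2089];print("far",(d@X).round(4),(d@Y).round(4))
to((.5,.1,.31),13.2)
cv2.imwrite("pics/w5.png",w["image"])
E
```

```text
far 0.1642 -0.0903
far 0.1646 0.0011
far 0.165 0.0866
clock 8.0 pos [0.5143 0.0409 0.3104] dtool [ 2.026 -0.023  0.004] rot [ 0.012  0.05  -0.036] F [  3.3 -11.8  -0.8] w 1.0
```

View pics/w5.png

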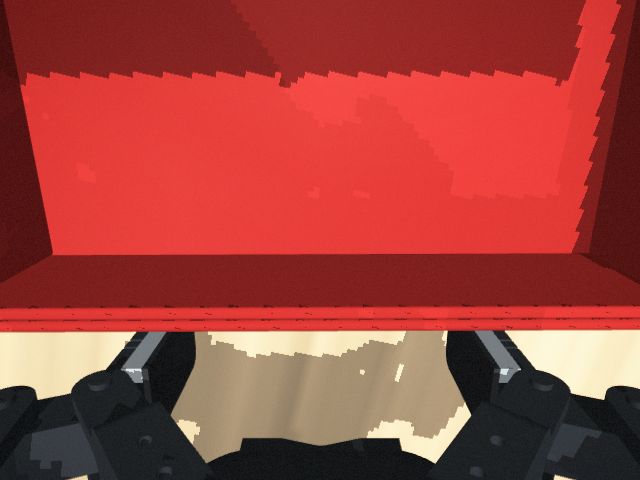

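The force rose steadily to 12 N with almost no further travel, so the tray is against the foot. I back off, rise, and check.

Emit:
apply_moves --delta_pos '[[-0.4, 0, 0], [-0.5, 0, 0], [-0.2, 0, -0.5], [0, 0, -0.8], [0, 0, -0.8], [0, 0, -0.8], [0, 0, -0.8], [0, 0, -0.8], [-0.5, 0, -0.3], [-0.8, 0, 0]]' --rot '[[0, 0, 0], [0, 0, 0], [0, 0, 0], [0, 0, 0], [0, 0, 0], [0, 0, 0], [0, 0, 0], [0, 0, 0], [0, 0, 0], [0, 0, 0]]' --grip '[0, 0, 0, 0, 0, 0, 0, 0, 0, 0]'

```text
clock: 9.0
tcp_pos: [0.5302, -0.0248, 0.4557]
tcp_rot: [0.001, 0.62, 0.784, 0.001]
contact_force: [0.5, -0.2, -0.1]
gripper_width: 1.0
```

Emit:
apply_moves --delta_pos '[[-0.8, 0, 0], [-0.8, 0, 0], [-0.8, 0, 0], [0, 0, 0]]' --rot '[[0, 0, 0], [0, 0, 0], [0, 0, 0], [0, 0, 0]]' --grip '[0, 0, 0, 0]'

```text
clock: 9.4
tcp_pos: [0.5458, -0.1005, 0.4533]
tcp_rot: [0.0, 0.624, 0.781, -0.001]
contact_force: [-0.8, -0.2, -0.2]
gripper_width: 0.999
```

```bash
python3 - <<'E'
from g import *
for n in('top','side','wrist'):
    c=camera(n);i=c["image"]
    if n=='top': i=cv2.resize(i[150:330,180:400],None,fx=3.4,fy=3.3,interpolation=2)
    cv2.imwrite('pics/%s6.png'%n,i)
to((.5,.1,.31),13.2)
E
```

```text
clock 9.55 pos [ 0.5458 -0.0954  0.4534] dtool [ 6.686e+00 -6.000e-03  4.787e+00] rot [-0.012 -0.01  -0.017] F [ 0.1 -0.2  0.9] w 1.0
```

View pics/top6.png

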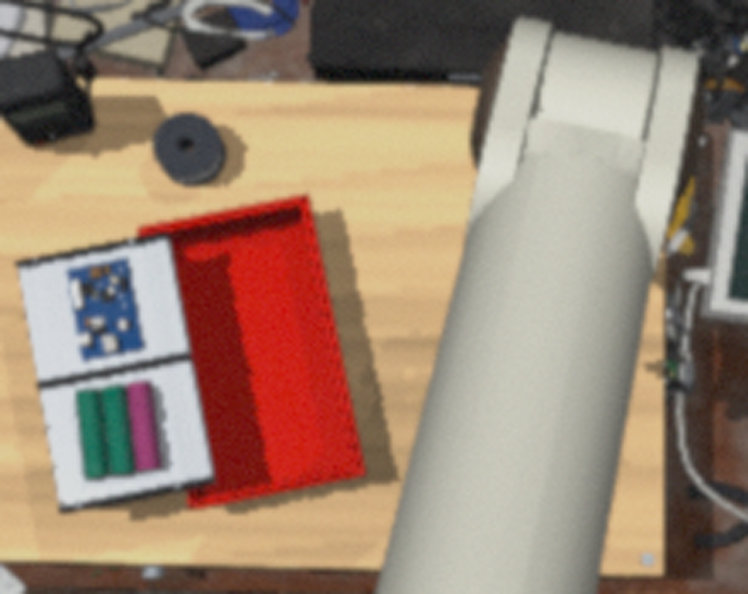

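View pics/wrist6.png

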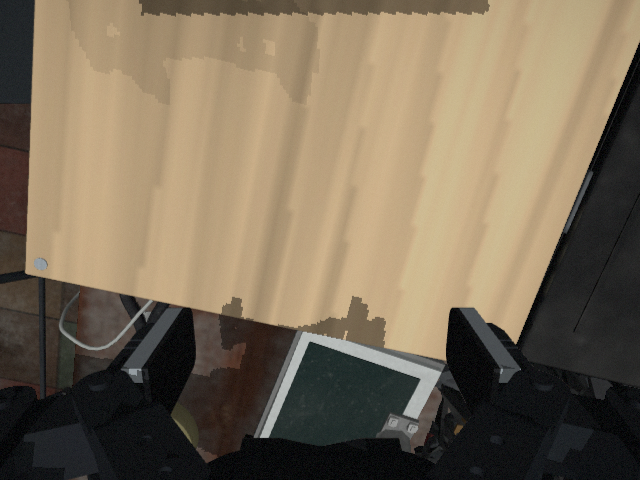

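The top view shows the tray under the deck edge, with its far rim corners at (308,197) and (367,474) in the crop. I'll measure squareness.

```bash
python3 - <<'E'
from g import *
c=camera("top")
yd=np.radians(13.2);X=np.array([np.sin(yd),-np.cos(yd)]);Y=np.array([np.cos(yd),np.sin(yd)])
for u,v in((308,197),(367,474),(337.5,335.5)):
    p=ray(c,180+(u+.5)/3.4-.5,150+(v+.5)/3.3-.5,.17)
    d=p[:2]-[.4752,.2055];print((d@X).round(4),(d@Y).round(4))
hsv=cv2.cvtColor(c["image"],cv2.COLOR_BGR2HSV);h,s,v=[hsv[...,i].astype(int) for i in range(3)]
m=((h<6)|(h>174))&(s>180)&(v>70);m[:200]=0;m[310:]=0;m[:,:200]=0;m[:,300:]=0
pts=[]
for r in range(220,285):
    q=np.where(m[r])[0]
    if len(q): 
        d=ray(c,q.max()+.5,r,.17)[:2]-[.4752,.2055];pts.append((d@Y,d@X))
pts=np.array(pts);k=np.polyfit(pts[:,0],pts[:,1],1);print("rim slope deg",np.degrees(k[0]),"x",k[1])
# deck edge: bright pixels right edge adjoining
# deck +x edge vs
to((.5,.1,.31),13.2)
E
```

```text
0.1593 0.1078
0.1606 -0.1084
0.1599 -0.0018
rim slope deg -0.10030976905794725 x 0.15930290763489097
clock 9.6 pos [ 0.5459 -0.0948  0.4535] dtool [ 6.665e+00 -5.000e-03  4.792e+00] rot [-0.009 -0.011 -0.006] F [-0.6  0.4  1.3] w 1.0
```

Tray seated: far rim at x = 159.6 mm (ideal 160), square within 0.3°, lateral about 0. Now to move behind the pack.

```bash
python3 -c "
from g import *
to((.42,.2444,.4535),13.2)"
```

```text
clock 9.6 pos [ 0.5459 -0.0948  0.4535] dtool [11.965 -1.511  0.016] rot [-0.009 -0.011 -0.006] F [-0.6  0.4  1.3] w 1.0
```

Emit:
apply_moves --delta_pos '[[0.5, -0.15, 0], [0.8, -0.2, 0], [0.8, -0.2, 0], [0.8, -0.2, 0], [0.8, -0.2, 0], [0.8, -0.2, 0], [0.8, -0.2, 0], [0.8, -0.15, 0], [0.8, 0, 0], [0.8, 0, 0]]' --rot '[[0, 0, 0], [0, 0, 0], [0, 0, 0], [0, 0, 0], [0, 0, 0], [0, 0, 0], [0, 0, 0], [0, 0, 0], [0, 0, 0], [0, 0, 0]]' --grip '[0.65, 0.65, 0.65, 0.65, 0.65, 0.65, 0.65, 0.65, 0.65, 0.65]'

```text
clock: 10.6
tcp_pos: [0.448, 0.1218, 0.4544]
tcp_rot: [-0.0, 0.621, 0.784, 0.0]
contact_force: [-0.1, -0.3, 0.0]
gripper_width: 0.347
```

Emit:
apply_moves --delta_pos '[[0.8, 0, 0], [0.8, 0, 0], [0.8, 0, 0], [0.8, 0, 0], [0.6, 0, 0], [0.3, 0, 0], [0, 0, 0]]' --rot '[[0, 0, 0], [0, 0, 0], [0, 0, 0], [0, 0, 0], [0, 0, 0], [0, 0, 0], [0, 0, 0]]' --grip '[0.65, 0.65, 0.65, 0.65, 0.65, 0.65, 0.65]'

```text
clock: 11.3
tcp_pos: [0.4204, 0.2409, 0.4542]
tcp_rot: [-0.0, 0.62, 0.785, 0.0]
contact_force: [0.5, 0.0, -0.7]
gripper_width: 0.351
```

```bash
python3 -c "
from g import *
to((.42,.2444,.379),13.2)
for n in('side','wrist'): cv2.imwrite('pics/%s7.png'%n,camera(n)['image'])
i=cv2.imread('pics/side7.png');cv2.imwrite('pics/side7c.png',cv2.resize(i[120:300,200:400],None,fx=3.3,fy=3.3))"
```

```text
clock 11.3 pos [0.4204 0.2409 0.4542] dtool [0.115 0.013 2.508] rot [-0.002 -0.004  0.026] F [ 0.5  0.  -0.7] w 0.35
```

View pics/side7c.png

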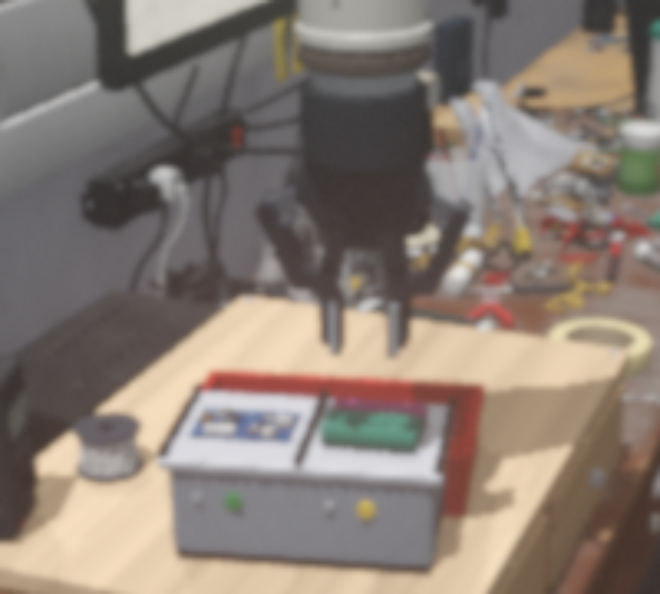

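View pics/wrist7.png

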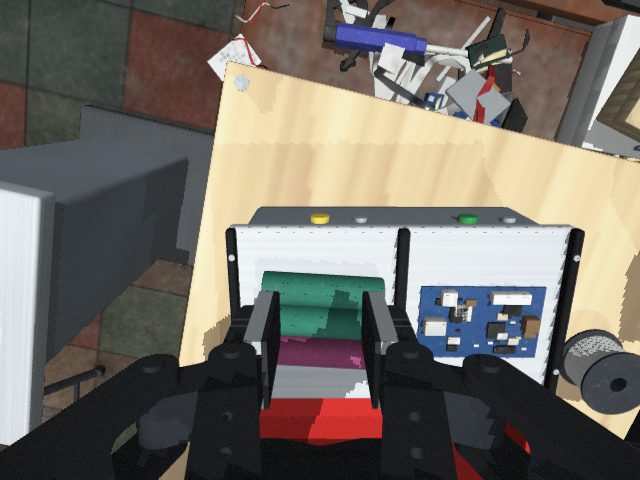

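```bash
python3 - <<'E'
from g import *
c=camera("side");d=c["depth"]
for u,v in((334,352),(394,352)):
    U=200+u/3.3;V=120+v/3.3
    o=-c["R"].T@c["t"];K=c["mtx"];r=c["R"].T@np.array([(U-K[0,2])/K[0,0],(V-K[1,2])/K[1,1],1])
    p=np.array([.4204,.2409])
    t=((p-o[:2])@r[:2])/(r[:2]@r[:2]);print((o+r*t).round(4))
P=cloud(c);q=P[200:232,295:326].reshape(-1,3);q=q[(abs(q[:,0]-.42)<.06)&(abs(q[:,1]-.24)<.04)];print(len(q),np.sort(q[:,2])[:15].round(4), q[np.argsort(q[:,2])[:15]].mean(0))
to((.42,.2444,.379),13.2)
E
```

```text
[0.4367 0.2478 0.2804]
[0.4012 0.2338 0.28  ]
425 [0.2803 0.2808 0.2817 0.2817 0.2822 0.2826 0.2835 0.2837 0.2841 0.2846
 0.2848 0.2852 0.2854 0.286  0.2863] [0.42147215 0.24191962 0.28351513]
clock 11.45 pos [0.4219 0.2383 0.4542] dtool [ 0.213 -0.014  2.505] rot [-0.001  0.005 -0.021] F [0.  0.1 0.2] w 0.35
```

Emit:
apply_moves --delta_pos '[[0.25, 0, 0], [0, 0, 0.5], [0, 0, 0.6], [0, 0, 0.6], [0, 0, 0.4], [0, 0, 0.25], [0, 0, 0]]' --rot '[[0, 0, 0], [0, 0, 0], [0, 0, 0], [0, 0, 0], [0, 0, 0], [0, 0, 0], [0, 0, 0]]' --grip '[0.65, 0.65, 0.65, 0.65, 0.65, 0.65, 0.65]'

```text
clock: 12.15
tcp_pos: [0.42, 0.2462, 0.3829]
tcp_rot: [-0.0, 0.622, 0.783, -0.001]
contact_force: [-0.1, 0.2, 0.2]
gripper_width: 0.356
```

```bash
python3 -c "
from g import *
to((.42,.2444,.378),13.2)
for n in('side','wrist'): cv2.imwrite('pics/%s8.png'%n,camera(n)['image'])
i=cv2.imread('pics/side8.png');cv2.imwrite('pics/side8c.png',cv2.resize(i[190:300,230:350],None,fx=5,fy=5))"
```

```text
clock 12.15 pos [0.42   0.2462 0.3829] dtool [-0.058 -0.014  0.162] rot [-0.016  0.005 -0.017] F [-0.1  0.2  0.2] w 0.36
```

View pics/side8c.png

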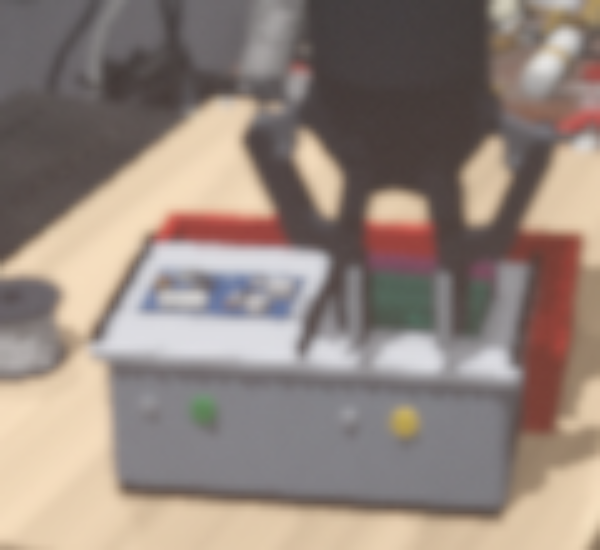

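View pics/wrist8.png

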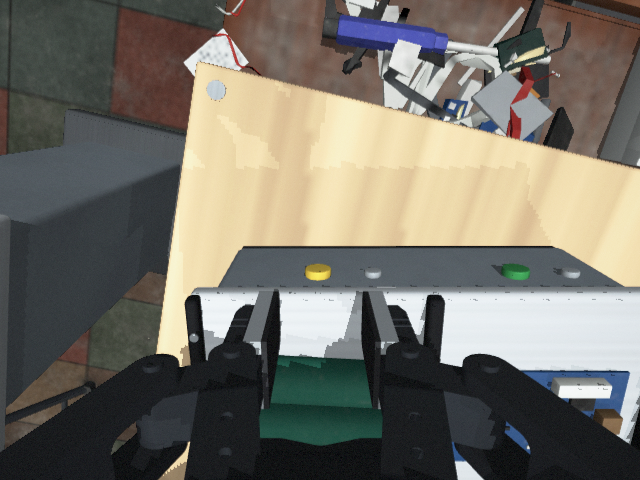

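Emit:
apply_moves --delta_pos '[[0, 0, 0.13], [-0.3, 0, 0], [-0.3, 0, 0], [-0.4, 0, 0], [-0.3, 0, 0], [0, 0, 0]]' --rot '[[0, 0, 0], [0, 0, 0], [0, 0, 0], [0, 0, 0], [0, 0, 0], [0, 0, 0]]' --grip '[0.65, 0.65, 0.65, 0.65, 0.65, 0.65]'

```text
clock: 12.85
tcp_pos: [0.4297, 0.2064, 0.3799]
tcp_rot: [0.0, 0.623, 0.782, -0.0]
contact_force: [0.6, -0.5, -0.7]
gripper_width: 0.351
```

```bash
python3 -c "
from g import *
to((.42,.2444,.379),13.2)
for n in('top','side','wrist'): cv2.imwrite('pics/%s9.png'%n,camera(n)['image'])
i=cv2.imread('pics/side9.png');cv2.imwrite('pics/side9c.png',cv2.resize(i[190:300,230:350],None,fx=5,fy=5))"
```

```text
clock 12.85 pos [0.4297 0.2064 0.3799] dtool [ 1.306 -0.03   0.031] rot [ 0.002  0.006 -0.044] F [ 0.6 -0.5 -0.7] w 0.35
```

View pics/side9c.png

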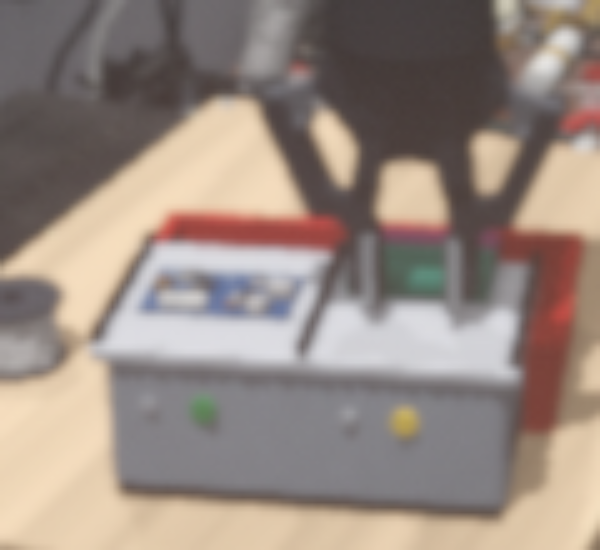

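View pics/wrist9.png

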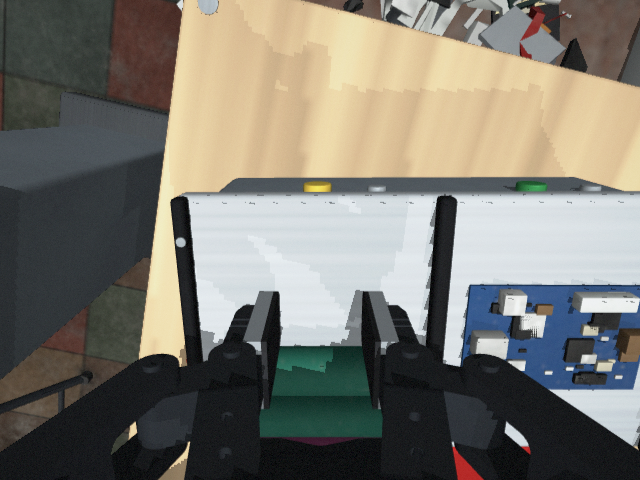

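Emit:
apply_moves --delta_pos '[[-0.4, 0, 0], [-0.7, 0, 0], [-0.7, 0, 0], [-0.4, 0, 0], [0, 0, 0], [0, 0, 0], [0, 0, 0]]' --rot '[[0, 0, 0], [0, 0, 0], [0, 0, 0], [0, 0, 0], [0, 0, 0], [0, 0, 0], [0, 0, 0]]' --grip '[0.65, 0.65, 0.65, 0.65, 0.65, 0.65, 0.65]'

```text
clock: 13.7
tcp_pos: [0.4438, 0.1451, 0.3798]
tcp_rot: [-0.0, 0.621, 0.784, 0.0]
contact_force: [0.2, 0.3, -0.2]
gripper_width: 0.35
```

```bash
python3 -c "
from g import *
to((.42,.2444,.379),13.2)
for n in('top','side','wrist'): cv2.imwrite('pics/%s10.png'%n,camera(n)['image'])
i=cv2.imread('pics/side10.png');cv2.imwrite('pics/side10c.png',cv2.resize(i[190:300,230:350],None,fx=5,fy=5))"
```

```text
clock 13.7 pos [0.4438 0.1451 0.3798] dtool [ 3.403 -0.017  0.028] rot [-0.    -0.005 -0.001] F [ 0.2  0.3 -0.2] w 0.35
```

View pics/side10c.png

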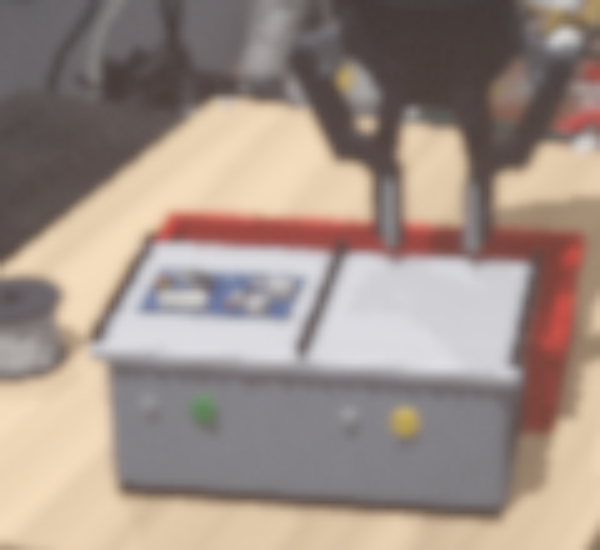

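View pics/wrist10.png

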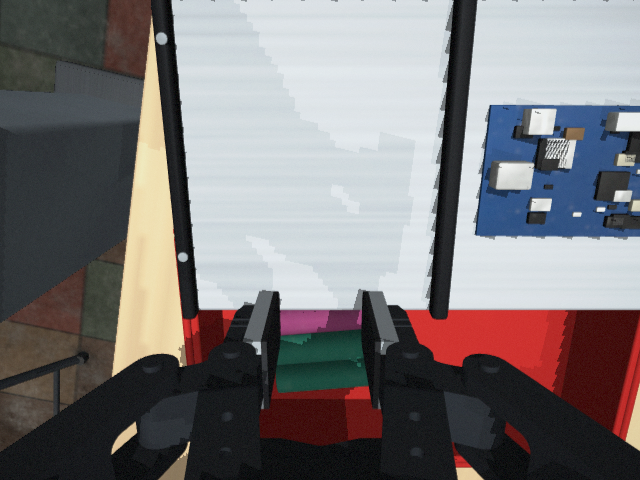

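The pack is in the tray, turned over, with pink now nearest the stand at (310,322). I'll withdraw and check.

Emit:
apply_moves --delta_pos '[[0, 0, -0.5], [0, 0, -0.8], [0, 0, -0.8], [0, 0, -0.8], [0.5, 0, -0.5], [0.8, 0, 0], [0.8, 0, 0], [0.8, 0, 0], [0.8, 0, 0], [0.8, 0, 0]]' --rot '[[0, 0, 0], [0, 0, 0], [0, 0, 0], [0, 0, 0], [0, 0, 0], [0, 0, 0], [0, 0, 0], [0, 0, 0], [0, 0, 0], [0, 0, 0]]' --grip '[0.65, 0.65, 0.65, 0.65, 0.65, 0.65, 0.65, 0.65, 0.65, 0.65]'

```text
clock: 14.85
tcp_pos: [0.4127, 0.277, 0.4818]
tcp_rot: [-0.0, 0.621, 0.784, 0.0]
contact_force: [1.0, -0.2, -0.4]
gripper_width: 0.351
```

Emit:
apply_moves --delta_pos '[[0.8, 0, 0], [0.8, 0, 0], [0.8, 0, 0], [0.8, 0, 0], [0.8, 0, 0], [0.8, 0, 0], [0.4, 0, 0], [0, 0, 0]]' --rot '[[0, 0, 0], [0, 0, 0], [0, 0, 0], [0, 0, 0], [0, 0, 0], [0, 0, 0], [0, 0, 0], [0, 0, 0]]' --grip '[0.65, 0.65, 0.65, 0.65, 0.65, 0.65, 0.65, 0.65]'

```text
clock: 15.65
tcp_pos: [0.3767, 0.4293, 0.4814]
tcp_rot: [-0.0, 0.62, 0.784, -0.0]
contact_force: [0.2, -0.4, 0.9]
gripper_width: 0.352
```

```bash
python3 - <<'E'
from g import *
for n in('top','side'):
    c=camera(n);i=c["image"]
    if n=='top':
        cv2.imwrite('pics/topfull11.png',i)
        i=cv2.resize(i[150:330,180:400],None,fx=3.4,fy=3.3,interpolation=2)
        yd=np.radians(13.2);X=np.array([np.sin(yd),-np.cos(yd)]);Y=np.array([np.cos(yd),np.sin(yd)])
        hsv=cv2.cvtColor(c["image"],cv2.COLOR_BGR2HSV);h,s,v=[hsv[...,i].astype(int) for i in range(3)]
        m=((h<6)|(h>174))&(s>180)&(v>70);m[:200]=0;m[310:]=0;m[:,:200]=0;m[:,300:]=0
        pts=[]
        for r in range(220,285):
            q=np.where(m[r])[0]
            if len(q):
                d=ray(c,q.max()+.5,r,.17)[:2]-[.4752,.2055];pts.append((d@Y,d@X))
        pts=np.array(pts);k=np.polyfit(pts[:,0],pts[:,1],1);print("rim slope deg",np.degrees(k[0]),"x",k[1])
        P=cloud(c);g=(h>60)&(h<95)&(s>80);g[:240]=0;g[310:]=0;g[:,:225]=0;g[:,285:]=0
        z=P[g];print("green",len(z),np.median(z,0).round(4),np.percentile(z[:,2],[5,50,95]).round(4))
    cv2.imwrite('pics/%s11.png'%n,i)
to((.42,.2444,.379),13.2)
E
```

```text
rim slope deg -0.03800330864002378 x 0.15923170176288898
green 321 [0.4639 0.0815 0.1393] [0.1328 0.1393 0.1443]
clock 15.75 pos [0.3782 0.427  0.4815] dtool [-6.239 -0.022  3.424] rot [-0.004  0.01  -0.014] F [ 0.3  0.5 -0.2] w 0.35
```

View pics/top11.png

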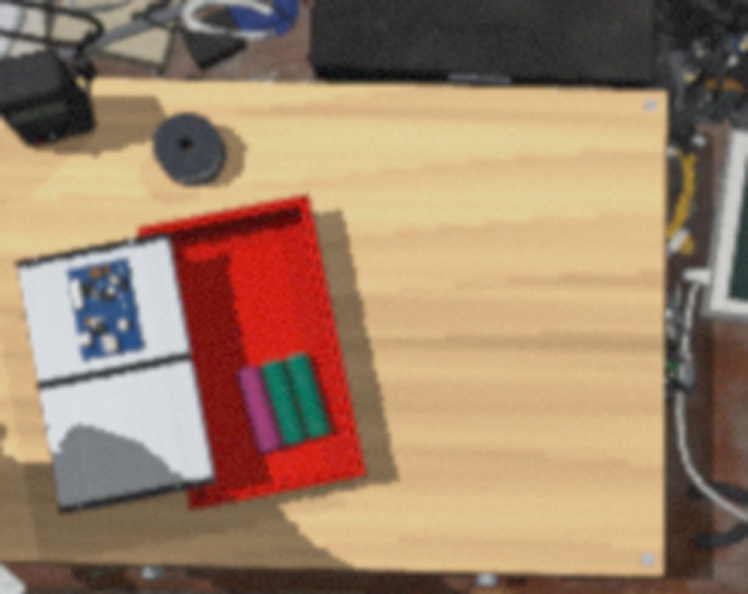

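View pics/topfull11.png

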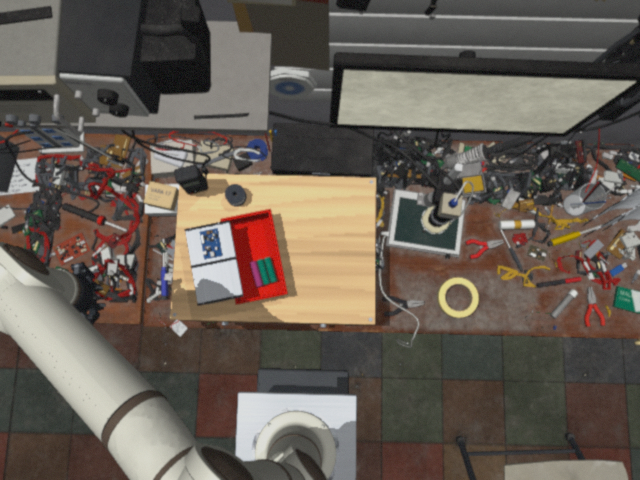

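The pack lies flat in the tray, with its top at about z 0.14 as expected. The tray is still square and seated, and the board and bystanders haven't moved. Handing in.

```bash
python3 -c "
from rig import *
print(job_done())"
```

```text
the job is handed in; nothing more can be done
None
```

The failed pack is in the red tray, and the tray is seated squarely against the foot of the stand. I handed the job in at about 16 s of the 48 s allowed.

- **Tray:** I pushed it with both open fingertips behind its far rim, without lifting it. I stopped when the force rose steadily to about 13 N with almost no further travel. The far rim then measured 159–160 mm from the stand's origin (160 is ideal), square within about 0.3° and nearly centred. It had not shifted after the drop.
- **Pack:** I slid it along its lane with the fingertips, without lifting it, and it went off the edge into the tray. It turned over as it fell and lies flat on the tray floor.
- **Everything else:** The final top picture shows the circuit board still in its lane, and the spool, pliers, driver and tape apparently unmoved. The arm is clear of everything.
- **Disagreement:** The top and wrist cameras differed by 3–5 mm in world y on absolute positions. They agreed within about 1 mm on where the tray lay relative to the stand, so I relied on that and on the contact force.

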